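Centre the wobbly dip pot on the counter scale and press its key

ROBOT

A 6-joint arm with a two-finger parallel gripper is mounted at the origin on the work surface. World frame = base frame: x ahead of the robot, y to its left, z up, the work surface at z = 0. Lengths are in mm, angles in rad, forces in N, time in s.
With the tool pointing down it reaches from about 350 to 975 mm from the base axis. Payload 7.1 kg.
Tool frame: the origin (TCP) lies on the centre line of the jaws, within the pads' length; the fingertips stand 25 mm ahead of it and the grasp point (between the pads) lies 6 mm ahead of it (ctrl.nose_length is the distance from the TCP to the fingertips, in mm); x points along the fingers, y is the direction in which the jaws open and shut, and the axes are right-handed (so a half turn about x gives the same grasp; the last joint's range is limited). The gripper opens to 88 mm and grips with 3 to 60 N. Pads are 20 mm wide; open, the fingers measure 115 mm over their backs; the gripper's body (75 mm by 178 mm) begins 61 mm behind the grasp point.
Start: joints at [1.26, 0.423, 1.63, -0, 1.089, -0.019], TCP at [179.766, 598.572, 213.075] pointing down, gripper open.
Joint ranges: [-3, 3], [-0.9, 2.11], [0.09, 2.58], [-1.31, 4.45], [0.11, 2.69], [-2.54, 2.54]. Speed limits (rad/s): [2.39, 2.39, 3.01, 3.14, 3.14, 3.14].

INTERFACE

Orientations are given as a rotation vector (axis times angle).
In Python, from workcell import ctrl gives the robot as it stands.
- The arm moves only by the tool arm_command, never from a script. Its argument "deltas" is a list of rows, each a list of 4 numbers: the shift along the tool's x, y, z in m, then the turn about the tool's x in rad. In form: [[tx, ty, tz, yaw], ...]. A call has 1 to 10 rows; each row shifts and turns the pose as measured when the row begins, along the tool's axes as they then stand; what a row does not reach is not made up. A row lasts 1/10 s, in which the tool goes at most 50 mm and 8.59 degrees, less where a joint would pass 70% of its speed; a pose out of reach is approached as far as the arm can. A call is refused whole if a number of a shift passes 0.05 or a number of a turn 0.15, either way. A call with a gripper value outside its range is refused whole. "hand" is the finger opening in m, from 0 to 0.0878, set as the call begins (left out, the last holds). The fingers move at their own pace and stop on an object; the grip force is fixed at half the most. Time passes only in rows, so rows that do not move let the fingers close. It gives the time, the measured TCP pose, the force and the opening at its end, in the units of the state.
- ctrl.get_obs(): the state, without advancing time (a new reading comes with each control period).
- ctrl.get_image(name): name is "side" or "top"; returns the picture (420x560x3 uint8, red, green, blue); there is no depth.
- ctrl.get_calibration(name): a dict with "fx", "fy", "cx", "cy" (pixels), "R" (3x3) and "t" (3): a world point X has camera coordinates R X + t. Camera axes: x right, y down, z forward; pixel columns grow to the right and rows downward; lengths in mm; the calibration is good to about 2 mm. A picture is of the moment at which its call begins. get_calibration takes no time and is no camera call.
- ctrl.close_job(): hands the job in, once; it reports no verdict.
The state is a dict: "t": time; "qpos": joint angles; "qvel": joint speeds; "joint_torque": joint torques, N m; "ee_pos": TCP position; "orientation": TCP orientation; "ft_force": force on the tool from outside, world axes, zero at the start; "moment": the same for the moment, N m; "width": finger opening in mm.
Only numpy, scipy, OpenCV 4.12 (cv2) and the standard library are available. Lean on these libraries where they do the work, as an engineer would, in place of code of your own. Each camera call takes 0.05 s, during which the arm holds its last target.

TASK

Without picking it up or pinching it, tap the little lidded dip pot lightly with your fingertips until it stands centred on the round platform of the scale, its belly wholly inside the dark ring as seen from above, and upright. Then press the scale's green key fully down, let it come back up and draw clear. Do not hit the pot hard, tip it or knock it off, and leave the other things on the counter alone.

Things in the scene. Friction and masses are not known exactly. Their poses are not given: they have to be found in the camera images.
- scale: grey counter scale, fixed; origin on the counter straight below the platform's centre. Its x axis points from control panel to platform (away from the robot when unturned), z up. Housing 170 mm wide (y), from 152 mm before the origin to 83 mm behind it (x), top 40 mm above the counter; feet and a 60 mm column under the platform
- platform (a point): centre of the top face of the scale's round platform: a level steel disc 140 mm across, 9 mm thick, its top 65 mm above the counter. A dark ring, 80 mm inside and 89 mm outside diameter, is printed on it about its centre
- pot: the loose dip pot (one piece, 0.2 to 0.4 kg); origin at the centre of its underside, z up its axis. It starts on the platform, 22 to 40 mm off its centre, on any side. Pushed slowly at its widest or lower it slides and stops with the finger; pushed higher up or struck it rocks and may tip
- pot_mid (a point): point on the axis of the lidded dip pot, half-way up (36 mm above its underside). Round, white with blue lid and knob, 72 mm tall. Widest, 68 mm, from 23 to 31 mm above its underside; it narrows to a flat foot 36 mm across, and upwards to 57 mm at 47 mm, a 61 mm lid above that and a 16 mm ball knob on top
- key (a joint): travel of the scale's key in m: 0 up, 0.006 fully down; a spring of about 4 N returns it
- key_top (a point): centre of the top of the scale's round green push key, 26 mm across, in a black housing on the control panel; pressed straight down, travel 6 mm. It lies 112 mm before and 45 mm to the -y side of the platform's centre in the scale's axes
- squeeze: bystander: loose red squeeze bottle with a white nozzle, 54 mm across, 168 mm tall; origin at the centre of its underside
- shaker: bystander: loose glass salt shaker with a steel top, 48 mm across, 95 mm tall; origin at the centre of its underside
Mind the look-alikes: they are no part of the job. What is shaped like the pot but yellow is not meant.

How it is judged:
By the outcome, as a careful person would: the job done as asked, in the order asked, and still so for the second after the job is handed in, with the robot touching nothing.
It also fails if it takes over 54 s, if anything falls off the work surface, if the arm or the gripper's body presses on something with over 40 N, if the wrist force passes 120 N, or if a joint passes its speed limit or range.

## Working session

There is one attempt and no reset: what is moved stays moved. The work goes in short steps, Python scripts to look and compute and a tool call to move; the robot and the scene stay as the last step left them, time stands still between calls to the robot, and variables do not carry over. Pictures are saved under pics/ and viewed, and the job is handed in when it is done.

Besides the shell and the picture viewer there is one more tool, called as name(argument=value, ...) on one line, values as JSON. arm_command: Moves the arm, as the interface text tells. Its arguments: {"type":"object","properties":{"deltas":{"type":"array","items":{"type":"array","items":{"type":"number"}}},"hand":{"type":"number"}},"required":["deltas"]}

```bash
ls; mkdir -p pics; python3 - <<'E'
from workcell import ctrl
import cv2
for n in("side","top"):
    cv2.imwrite(f"pics/{n}0.png",ctrl.get_image(n)[:,:,::-1])
    print(n,ctrl.get_calibration(n))
print(ctrl.get_obs(),ctrl.nose_length)
E
```

```text
pics
side {'fx': 476.87958880458746, 'fy': 476.87958880458746, 'cx': 276.31090887840344, 'cy': 205.30007263233986, 'R': array([[ 0.98873368, -0.14947112,  0.00800579],
       [-0.08825959, -0.62535416, -0.77533375],
       [ 0.12089645,  0.765892  , -0.63150098]]), 't': array([-532.4355007 ,  167.88631744,  932.48738278])}
top {'fx': 461.8275715527268, 'fy': 461.8275715527268, 'cx': 278.4003218341757, 'cy': 218.05715328752407, 'R': array([[-0.01966661, -0.99949342, -0.02502269],
       [-0.99856627,  0.02088232, -0.04928824],
       [ 0.0497858 ,  0.02401748, -0.9984711 ]]), 't': array([ 76.02045199, 549.23361489, 949.81864671])}
{'t': 0.1, 'qpos': array([ 1.26004930e+00,  4.23791948e-01,  1.63058880e+00, -1.20785277e-05,
        1.08858729e+00, -1.90000824e-02]), 'qvel': array([ 0.00085102, -0.00067322, -0.000695  ,  0.001092  ,  0.00056673,
       -0.00216741]), 'joint_torque': array([ 9.07719732e-04, -5.45617282e+01, -2.74326164e+01,  6.45196787e-02,
        1.87918218e-02, -4.29430622e-05]), 'ee_pos': array([179.59084588, 598.11629046, 212.37197941]), 'orientation': array([ 0.2279229 ,  1.558855  , -0.23006309]), 'ft_force': array([ 1.31550801, -0.1934402 ,  0.42134143]), 'moment': array([-0.03111729,  0.00740696,  0.00076469]), 'width': 87.77053520774783} 25.0
```

View pics/side0.png

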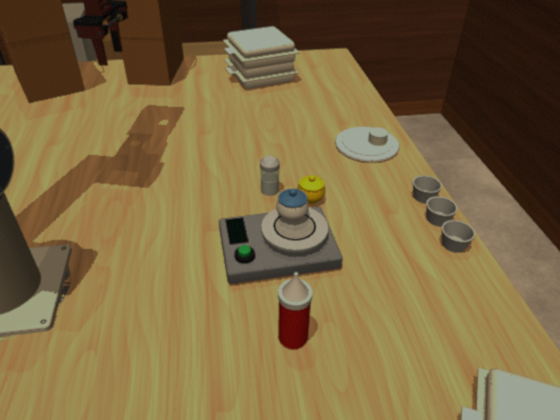

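View pics/top0.png

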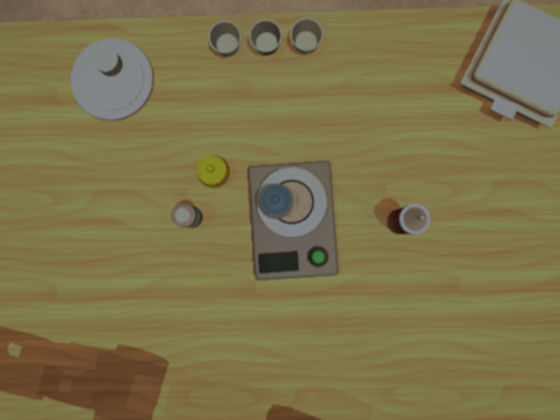

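```bash
python3 - <<'E'
import cv2
a=cv2.imread('pics/top0.png')[145:290,235:350]
cv2.imwrite('pics/topc.png',cv2.resize(a,None,fx=4,fy=4,interpolation=cv2.INTER_CUBIC))
a=cv2.imread('pics/side0.png')[165:285,210:350]
cv2.imwrite('pics/sidec.png',cv2.resize(a,None,fx=5,fy=5,interpolation=cv2.INTER_CUBIC))
E
```

```text
(no output)
```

View pics/topc.png

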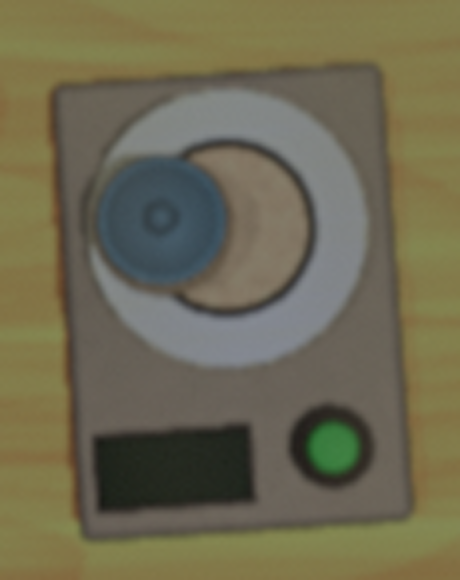

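View pics/sidec.png

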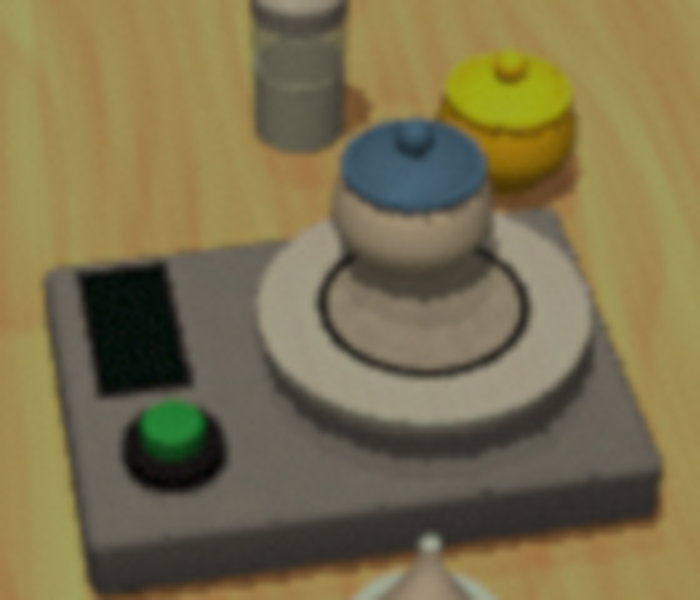

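The white pot with the blue lid is the one meant, at top px (275,200) and side px (293,205). The yellow one at top px (212,170) is the look-alike, standing on the counter. The pot sits to the +y side of the platform centre.

```bash
cat > h.py <<'E'
import numpy as np
from workcell import ctrl
def ray(n,u,v,z):
    c=ctrl.get_calibration(n);R=np.array(c['R']);t=np.array(c['t'])
    d=R.T@np.array([(u-c['cx'])/c['fx'],(v-c['cy'])/c['fy'],1]);o=-R.T@t
    return o+d*(z-o[2])/d[2]
def proj(n,X):
    c=ctrl.get_calibration(n);p=np.array(c['R'])@np.array(X,float)+c['t']
    return c['fx']*p[0]/p[2]+c['cx'],c['fy']*p[1]/p[2]+c['cy']
def tc(x,y,z): return ray('top',(x+.5)/4-.5+235,(y+.5)/4-.5+145,z)
def sc(x,y,z): return ray('side',(x+.5)/5-.5+210,(y+.5)/5-.5+165,z)
E
python3 - <<'E'
from h import *
np.set_printoptions(precision=1,suppress=True)
print('ring top',tc(228,227,65),'side',sc(424,310,65))
print('disc L/R/T/B',[tc(*p,65)[:2] for p in((90,228),(368,228),(229,87),(229,368))])
print('side disc',[sc(*p,65)[:2] for p in((257,308),(592,308))])
print('knob top',tc(161,217,129),'side',sc(415,135,129))
print('lid top',tc(163,220,118),'side',sc(415,165,118))
print('key top',tc(333,447,52),'side',sc(174,415,52))
cs=[tc(*p,40)[:2] for p in((55,88),(380,66),(412,518),(85,540))];print(cs)
for a,b in((3,0),(2,1)):
    d=cs[b]-cs[a];print(np.linalg.norm(d),np.degrees(np.arctan2(d[1],d[0])))
for a,b in((1,0),(2,3)):
    d=cs[b]-cs[a];print(np.linalg.norm(d),np.degrees(np.arctan2(d[1],d[0]))-90)
for p,n,h,r in((( 208,212),'top',60,0),((212,171),'top',60,0),((414,219),'top',150,0),((184,215),'top',90,0)): print(ray(n,*p,h))
print('sq side',ray('side',294,340,0),'shaker side', ray('side',270,190,0))
o=ctrl.get_obs();from scipy.spatial.transform import Rotation as R
print(R.from_rotvec(o['orientation']).as_matrix())
E
```

```text
ring top [580.7  36.8  65. ] side [581.2  35.2  65. ]
disc L/R/T/B [array([581.7, 105.2]), array([578.7, -32.3]), array([650.4,  34.8]), array([510.9,  37.8])]
side disc [array([512.9,  46.2]), array([650.6,  26.6])]
knob top [580.5  67.9 129. ] side [581.9  71.2 129. ]
lid top [580.1  67.3 118. ] side [581.2  65.4 118. ]
key top [470.7 -13.3  52. ] side [473.5   1.3  52. ]
[array([656.1, 123.7]), array([663.4, -42.5]), array([433.8, -52.8]), array([425.7, 112.2])]
230.63332219394064 2.8340378032329068
229.81928450966578 2.570800994388596
166.33490917193433 2.533962836391808
165.27677070739108 2.81508281721473
[563.5 204.2  60. ]
[645.7 195.2  60. ]
[ 537.2 -179.9  150. ]
[556.6 245.6  90. ]
sq side [ 541.4 -192.2   -0. ] shaker side [560.4 250.5   0. ]
[[-0.   0.3  1. ]
 [-0.   1.  -0.3]
 [-1.  -0.  -0. ]]
```

arm_command(deltas=[[0,0,0,0.142],[0,0,0,0.142],[0,0,0,0.142],[0,0,0,0.142],[0,0,0,0.142],[0,0,0,0.142],[0,0,0,0.142],[0,0,0,0.142],[0,0,0,0.142]], hand=0.04)

```text
t: 1.0
ee_pos: [178.6, 595.1, 208.0]
orientation: [1.237, 1.181, -1.252]
ft_force: [-0.3, -0.2, 0.4]
width: 40.1
```

```bash
cat >> h.py <<'E'
from scipy.spatial.transform import Rotation as Ro
def st():
    o=ctrl.get_obs();M=Ro.from_rotvec(o['orientation']).as_matrix()
    print('t',round(o['t'],2),'pos',o['ee_pos'].round(1),'F',o['ft_force'].round(1),'w',round(o['width'],1));print(M.round(3))
    return o,M
def to(X):
    o,M=st();print('tool delta',(M.T@(np.array(X)-o['ee_pos'])).round(1))
E
python3 - <<'E'
from h import *
to([581,140,212])
from scipy.optimize import least_squares
A=[('knob',(161,217),(415,135)),('key',(333,447),(173,418)),('ring',(228,227),(424,310))]
for n,a,b in A:
    ua=((a[0]+.5)/4-.5+235,(a[1]+.5)/4-.5+145);ub=((b[0]+.5)/5-.5+210,(b[1]+.5)/5-.5+165)
    f=lambda X:np.r_[np.array(proj('top',X))-ua,np.array(proj('side',X))-ub]
    r=least_squares(f,[550,30,60]);print(n,r.x.round(1),r.fun.round(1))
E
```

```text
t 1.0 pos [178.6 595.1 208. ] F [-0.3 -0.2  0.4] w 40.1
[[-0.003  0.999 -0.049]
 [-0.01  -0.049 -0.999]
 [-1.    -0.003  0.01 ]]
tool delta [ -0.9 424.2 434.9]
knob [580.7  67.8 131.7] [ 0.  -0.2 -0.3  0. ]
key [471.6 -12.6  64. ] [ 0.  -0.3 -0.3  0. ]
ring [581.1  36.7  63.6] [ 0.  -0.2 -0.2  0. ]
```

arm_command(deltas=[[-0.001,0.033,0.034,-0.025],[-0.001,0.033,0.034,-0.025],[-0.001,0.033,0.034,0],[-0.001,0.033,0.034,0],[-0.001,0.033,0.034,0],[-0.001,0.033,0.034,0],[-0.001,0.033,0.034,0],[-0.001,0.033,0.034,0],[-0.001,0.033,0.034,0],[-0.001,0.033,0.034,0]])

```text
t: 2.0
ee_pos: [511.7, 242.7, 217.3]
orientation: [1.193, 1.209, -1.214]
ft_force: [0.5, 0.4, 0.3]
width: 40.0
```

```bash
python3 - <<'E'
from h import *
to([581,140,200])
E
```

```text
t 2.0 pos [511.7 242.7 217.3] F [0.5 0.4 0.3] w 40.0
[[-0.006  1.     0.007]
 [-0.011  0.006 -1.   ]
 [-1.    -0.006  0.011]]
tool delta [ 18.1  68.8 103. ]
```

arm_command(deltas=[[0,0.023,0.034,0],[0,0.023,0.034,0],[0,0.022,0.033,0],[0.01,0,0,0],[0.03,0,0,0],[0.03,0,0,0],[0.03,0,0,0],[0,0,0,0]])

```text
t: 2.8
ee_pos: [584.5, 131.5, 113.2]
orientation: [1.2, 1.204, -1.221]
ft_force: [0.1, 0.6, -0.8]
width: 40.0
```

```bash
python3 - <<'E'
from h import *
import cv2
to([581,115,104])
a=ctrl.get_image('top')[100:310,170:380,::-1]
cv2.imwrite('pics/t1.png',cv2.resize(a,None,fx=2.8,fy=2.8,interpolation=cv2.INTER_CUBIC))
E
```

```text
t 2.8 pos [584.5 131.5 113.2] F [ 0.1  0.6 -0.8] w 40.0
[[-0.006  1.    -0.003]
 [-0.011 -0.003 -1.   ]
 [-1.    -0.006  0.011]]
tool delta [ 9.4 -3.4 16.4]
```

View pics/t1.png

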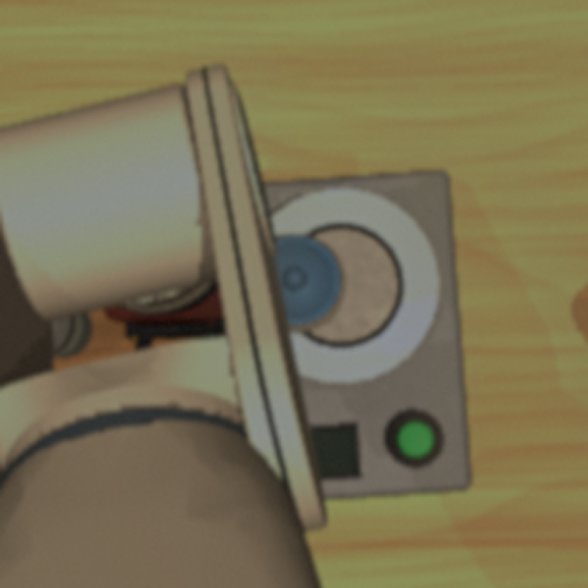

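The pot hasn't moved (knob at crop px (294,278)) and the gripper is on its +y side. Lining up and lowering.

arm_command(deltas=[[0.005,-0.002,0.004,0],[0.005,-0.002,0.004,0],[0,0,0.004,0],[0,0,0,0]])

```text
t: 3.25
ee_pos: [583.4, 120.4, 108.8]
orientation: [1.204, 1.2, -1.213]
ft_force: [0.7, 0.1, -0.0]
width: 39.8
```

```bash
python3 - <<'E'
from h import *
import cv2
to([581,115,104])
a=ctrl.get_image('side')[145:285,200:360,::-1]
cv2.imwrite('pics/s1.png',cv2.resize(a,None,fx=4,fy=4,interpolation=cv2.INTER_CUBIC))
E
```

```text
t 3.25 pos [583.4 120.4 108.8] F [ 0.7  0.1 -0. ] w 39.8
[[ 0.002  1.    -0.001]
 [-0.01  -0.001 -1.   ]
 [-1.     0.002  0.01 ]]
tool delta [ 4.9 -2.4  5.4]
```

View pics/s1.png

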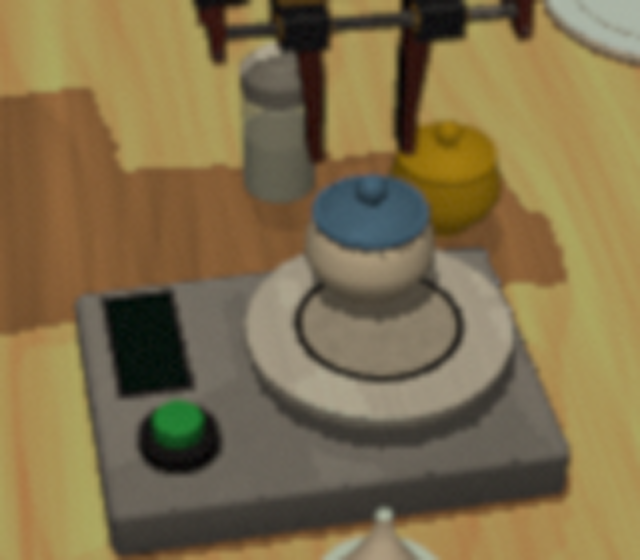

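```bash
python3 - <<'E'
from h import *
for X in([560,110,84],[560,130,84],[608,110,84],[608,130,84]):
    u,v=proj('side',X);print(X,(u-200)*4,(v-145)*4)
E
```

```text
[560, 110, 84] 315.3898230951952 212.61493539870378
[560, 130, 84] 309.79343079936916 190.24040840957684
[608, 110, 84] 402.61594261278174 204.98353700312953
[608, 130, 84] 395.7809522425414 182.84343633433946
```

```bash
python3 - <<'E'
from h import *
import cv2
a=ctrl.get_image('side')[130:210,240:330,::-1]
a=cv2.convertScaleAbs(a,alpha=1.8,beta=10)
cv2.imwrite('pics/s2.png',cv2.resize(a,None,fx=7,fy=7,interpolation=cv2.INTER_CUBIC))
E
```

```text
(no output)
```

View pics/s2.png

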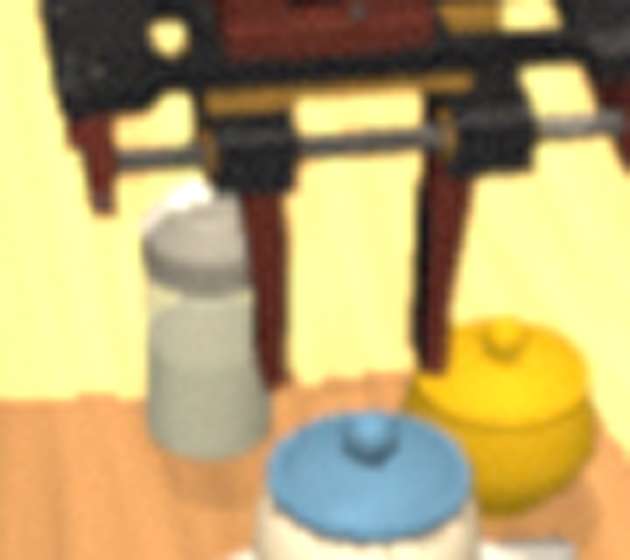

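```bash
python3 - <<'E'
from h import *
import cv2
a=cv2.imread('pics/side0.png')[0:100,60:180]
a=cv2.convertScaleAbs(a,alpha=1.8,beta=10)
cv2.imwrite('pics/s3.png',cv2.resize(a,None,fx=6,fy=6,interpolation=cv2.INTER_CUBIC))
c=np.array([179.6,598.1,212.4]);y=np.array([.287,.958,0]);z=np.array([.958,-.287,0])
for s in(44,-44,57,-57):
  for w in(0,):
    u,v=proj('side',c+s*y+w*z-[0,0,25]);print(s,(u-60)*6,v*6)
    u,v=proj('side',c+s*y+w*z-[0,0,0]);print(s,'tcp',(u-60)*6,v*6)
E
```

```text
44 357.05872202224117 381.0950826038199
44 tcp 346.1739859298856 328.5846022545567
-44 278.484327596708 460.2129480088007
-44 tcp 266.0111713154777 405.85269664421463
57 367.9928737349895 370.0853032749225
57 tcp 357.32097183534484 317.84013970984495
-57 266.1561285232262 472.62641682536224
-57 tcp 253.4243484682176 417.98500288253837
```

View pics/s3.png

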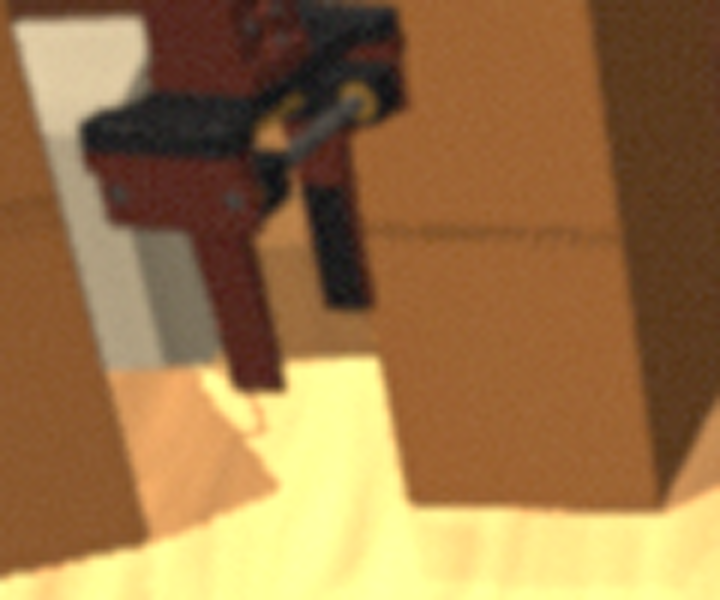

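The visible tips sit about 30 mm higher than the stated geometry predicts, both here and in the starting picture. I'll settle the true tip height by gently touching a free patch of counter before going near the pot.

arm_command(deltas=[[-0.04,0,0,0],[-0.04,0,-0.02,0],[0,0,-0.05,0],[0,0,-0.05,0],[0,0,-0.05,0],[0,0,-0.05,0],[0,0,-0.05,0],[0,0,0,0],[0,0,0,0]])

```text
t: 4.25
ee_pos: [586.2, 397.5, 194.7]
orientation: [1.214, 1.197, -1.208]
ft_force: [-0.4, -0.1, -0.8]
width: 39.6
```

```bash
python3 - <<'E'
from h import *
import cv2
to([583,350,60])
cv2.imwrite('pics/t2.png',ctrl.get_image('top')[:,:,::-1])
cv2.imwrite('pics/sd2.png',ctrl.get_image('side')[:,:,::-1])
E
```

```text
t 4.25 pos [586.2 397.5 194.7] F [-0.4 -0.1 -0.8] w 39.6
[[ 0.009  1.    -0.005]
 [-0.004 -0.005 -1.   ]
 [-1.     0.009  0.004]]
tool delta [134.9  -4.2  47. ]
```

View pics/sd2.png

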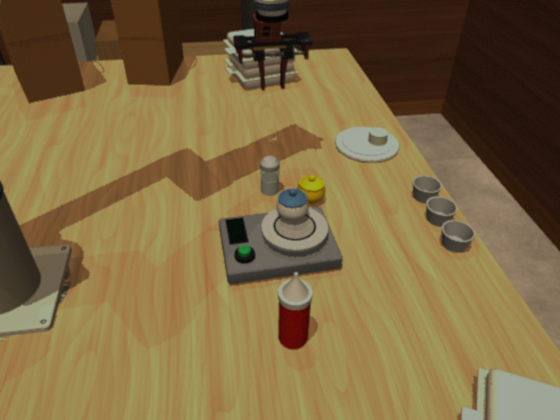

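View pics/t2.png

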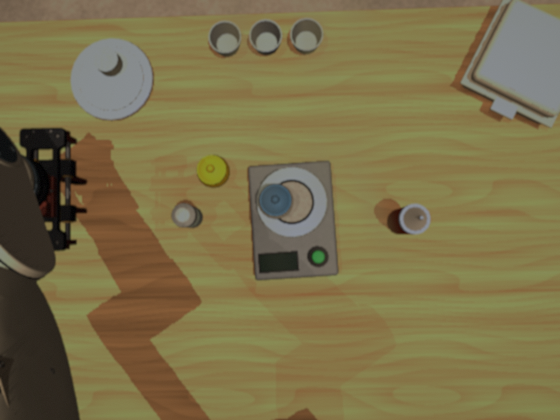

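arm_command(deltas=[[0.04,0,0,0],[0.04,0,0,0],[0.04,0,0,0],[0.02,0,0,0],[0,0,0,0]])

```text
t: 4.85
ee_pos: [591.8, 388.3, 54.6]
orientation: [1.226, 1.19, -1.212]
ft_force: [0.3, 0.1, 0.1]
width: 40.0
```

```bash
python3 - <<'E'
from h import *
for z in (165,195,205):print(z,ray('top',85,182,z)[:2],ray('top',85,210,z)[:2])
to([583,390,30])
import cv2
a=ctrl.get_image('side')[:140,200:360,::-1]
cv2.imwrite('pics/s5.png',cv2.resize(a,None,fx=4,fy=4,interpolation=cv2.INTER_CUBIC))
E
```

```text
165 [614.89915919 405.66984378] [564.73781937 405.6099063 ]
195 [610.75389412 392.22831688] [562.44503134 392.17059292]
205 [609.3721391  387.74780792] [561.68076866 387.69082179]
t 4.85 pos [591.8 388.3  54.6] F [0.3 0.1 0.1] w 40.0
[[ 0.014  1.    -0.016]
 [-0.002 -0.016 -1.   ]
 [-1.     0.014  0.002]]
tool delta [24.5 -9.2 -1.6]
```

View pics/s5.png

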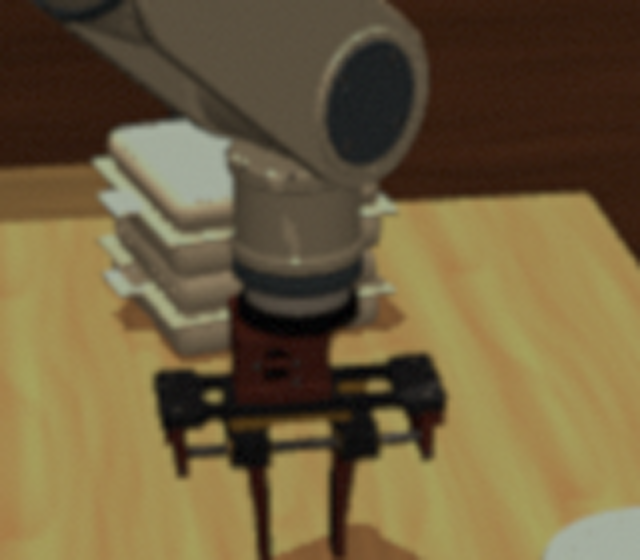

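arm_command(deltas=[[0.006,0,0,0],[0.006,0,0,0],[0.006,0,0,0],[0.004,0,0,0],[0.004,0,0,0]])

```text
t: 5.4
ee_pos: [597.0, 388.9, 35.0]
orientation: [1.236, 1.186, -1.204]
ft_force: [-0.5, -0.4, 0.0]
width: 40.0
```

arm_command(deltas=[[0.003,0,0,0],[0.003,0,0,0],[0.003,0,0,0]])

```text
t: 5.7
ee_pos: [597.3, 389.4, 25.5]
orientation: [1.236, 1.187, -1.203]
ft_force: [-0.4, -0.9, 1.0]
width: 40.0
```

arm_command(deltas=[[0.002,0,0,0]])

```text
t: 5.8
ee_pos: [597.2, 389.4, 23.1]
orientation: [1.236, 1.187, -1.203]
ft_force: [-0.7, -0.7, 0.1]
width: 39.9
```

arm_command(deltas=[[0.002,0,0,0]])

```text
t: 5.9
ee_pos: [597.2, 389.5, 20.9]
orientation: [1.236, 1.187, -1.203]
ft_force: [-1.4, 0.7, -0.8]
width: 39.6
```

No contact below the nominal height, so the reported z reads low against the world. Continuing down.

arm_command(deltas=[[0.003,0,0,0],[0.003,0,0,0],[0.003,0,0,0]])

```text
t: 6.2
ee_pos: [597.5, 389.6, 11.3]
orientation: [1.236, 1.187, -1.203]
ft_force: [-0.3, -0.0, 0.0]
width: 40.4
```

arm_command(deltas=[[0.003,0,0,0],[0.002,0,0,0]])

```text
t: 6.4
ee_pos: [597.6, 389.5, 5.6]
orientation: [1.236, 1.187, -1.203]
ft_force: [-0.3, 0.7, 0.2]
width: 39.9
```

arm_command(deltas=[[0.002,0,0,0],[0.002,0,0,0]])

```text
t: 6.6
ee_pos: [597.6, 389.5, 1.2]
orientation: [1.236, 1.187, -1.203]
ft_force: [0.0, 0.1, 0.3]
width: 40.0
```

arm_command(deltas=[[0.002,0,0,0]])

```text
t: 6.7
ee_pos: [597.7, 389.6, -0.9]
orientation: [1.236, 1.187, -1.203]
ft_force: [0.4, -0.0, 0.9]
width: 39.8
```

arm_command(deltas=[[0.002,0,0,0]])

```text
t: 6.8
ee_pos: [597.8, 389.5, -3.1]
orientation: [1.236, 1.187, -1.203]
ft_force: [-0.3, -0.3, -0.6]
width: 40.1
```

```bash
python3 - <<'E'
from h import *
st()
import cv2
a=ctrl.get_image('side')[60:180,220:340,::-1]
cv2.imwrite('pics/s6.png',cv2.resize(cv2.convertScaleAbs(a,alpha=1.6),None,fx=5,fy=5,interpolation=cv2.INTER_CUBIC))
E
```

```text
t 6.8 pos [597.8 389.5  -3.1] F [-0.3 -0.3 -0.6] w 40.1
[[ 0.023  1.    -0.017]
 [ 0.004 -0.018 -1.   ]
 [-1.     0.023 -0.004]]
```

View pics/s6.png

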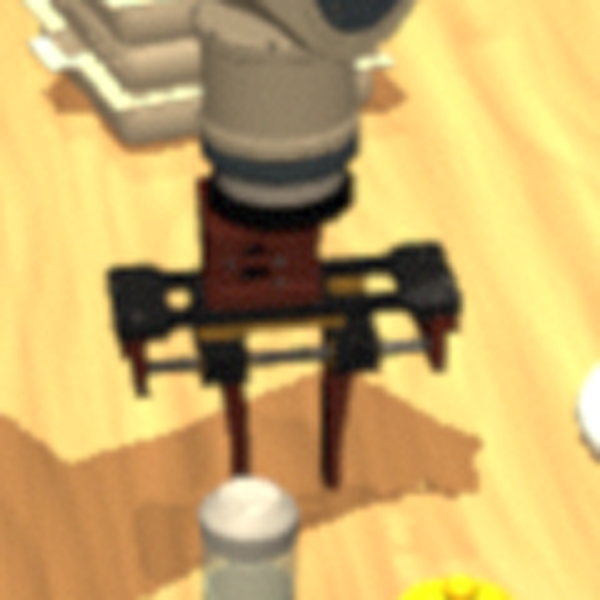

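arm_command(deltas=[[0.002,0,0,0]])

```text
t: 6.95
ee_pos: [597.8, 389.5, -5.4]
orientation: [1.236, 1.187, -1.203]
ft_force: [-0.2, 0.1, -0.4]
width: 40.0
```

arm_command(deltas=[[0.002,0,0,0]])

```text
t: 7.05
ee_pos: [597.9, 389.5, -7.5]
orientation: [1.236, 1.187, -1.203]
ft_force: [-0.3, -0.7, 0.1]
width: 39.8
```

arm_command(deltas=[[0.002,0,0,0]])

```text
t: 7.15
ee_pos: [598.0, 389.7, -8.9]
orientation: [1.236, 1.187, -1.203]
ft_force: [-5.5, -2.5, 22.0]
width: 39.9
```

arm_command(deltas=[[-0.01,0,0,0]])

```text
t: 7.25
ee_pos: [597.0, 389.1, 0.1]
orientation: [1.234, 1.187, -1.205]
ft_force: [-0.6, -0.0, -0.5]
width: 39.8
```

```bash
python3 - <<'E'
from h import *
st()
# at ee -3.1 => tip z=5.4
print('right tip seen',ray('side',286.6,157.0,5.4), 'expected x',597.8+20+4,'y 389.5')
# top t2: ee (586.2,397.5,194.7) tip z=203
print(ray('top',85,182,203),ray('top',85,210,203),'exp x 566-4, 606+4; y 397.5')
# s2: ee 583.4 120.4 108.8 -> tip z 117.3
for p in((275,385),(432,370)): print(ray('side',240+p[0]/7,130+p[1]/7,117.3))
E
```

```text
t 7.25 pos [5.970e+02 3.891e+02 1.000e-01] F [-0.6 -0.  -0.5] w 39.8
[[ 0.021  1.    -0.017]
 [ 0.003 -0.017 -1.   ]
 [-1.     0.021 -0.003]]
right tip seen [624.83609597 383.91744916   5.4       ] expected x 621.8 y 389.5
[609.64849011 388.64390971 203.        ] [561.83362119 388.58677601 203.        ] exp x 566-4, 606+4; y 397.5
[560.99205004 112.78793661 117.3       ]
[609.65090459 113.69142621 117.3       ]
```

Touch found at reported z ≈ -8.5, so the true tip height is ee_z + 8.5 mm; the pictures agree. In x and y, ee matches the pictures. Returning to the pot with this correction.

arm_command(deltas=[[-0.045,0,0,-0.017],[-0.045,0,0,0],[-0.04,-0.003,0.03,0],[0,-0.004,0.045,0],[0,-0.004,0.045,0],[0,-0.004,0.045,0],[0,0,0.045,0],[0,0,0,0],[0,0,0,0]])

```text
t: 8.15
ee_pos: [581.6, 174.7, 139.5]
orientation: [1.227, 1.191, -1.181]
ft_force: [0.1, 0.2, 0.0]
width: 40.1
```

```bash
python3 - <<'E'
from h import *
to([581,145,73])
E
```

```text
t 8.15 pos [581.6 174.7 139.5] F [0.1 0.2 0. ] w 40.1
[[ 0.032  0.999  0.003]
 [ 0.006  0.003 -1.   ]
 [-0.999  0.032 -0.006]]
tool delta [66.2 -2.8 30.2]
```

arm_command(deltas=[[0,0,0.015,0],[0,0,0.015,0],[0.02,-0.001,0,0],[0.02,-0.001,0,0],[0.015,-0.001,0,0],[0.008,0,0,0],[0,0,0,0]])

```text
t: 8.85
ee_pos: [582.6, 145.1, 75.0]
orientation: [1.224, 1.193, -1.173]
ft_force: [-0.4, -0.3, 0.3]
width: 39.9
```

```bash
python3 - <<'E'
from h import *
to([581,115,72])
import cv2
a=ctrl.get_image('side')[145:285,200:360,::-1]
cv2.imwrite('pics/s7.png',cv2.resize(cv2.convertScaleAbs(a,alpha=1.5),None,fx=4,fy=4,interpolation=cv2.INTER_CUBIC))
E
```

```text
t 8.85 pos [582.6 145.1  75. ] F [-0.4 -0.3  0.3] w 39.9
[[ 0.035  0.999  0.009]
 [ 0.007  0.009 -1.   ]
 [-0.999  0.035 -0.007]]
tool delta [ 2.8 -2.  30.1]
```

View pics/s7.png

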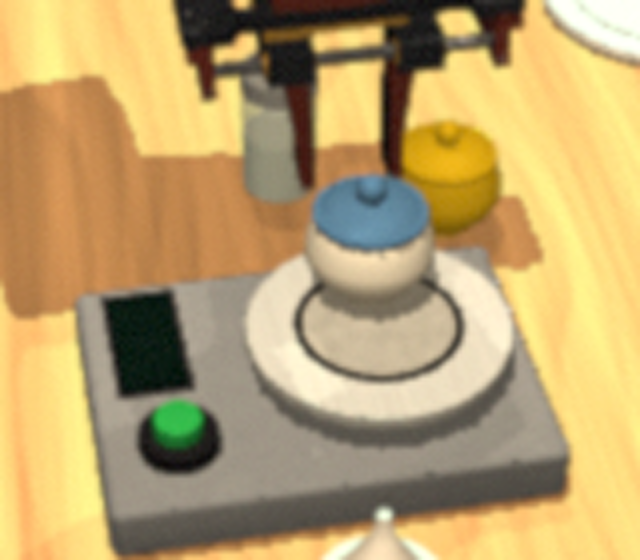

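arm_command(deltas=[[0.003,-0.001,0.01,0],[0,0,0.01,0],[0,0,0.006,0],[0,0,0,0]])

```text
t: 9.3
ee_pos: [583.7, 117.1, 74.3]
orientation: [1.226, 1.19, -1.169]
ft_force: [-0.2, -0.3, -0.6]
width: 39.5
```

arm_command(deltas=[[0,0,0.003,0],[0,0,0.003,0],[0,0,0.002,0]])

```text
t: 9.6
ee_pos: [584.3, 108.4, 75.1]
orientation: [1.228, 1.189, -1.169]
ft_force: [-1.0, 1.5, -0.1]
width: 40.2
```

arm_command(deltas=[[0,0,0.002,0],[0,0,0.002,0],[0,0,0.002,0]])

```text
t: 9.9
ee_pos: [583.6, 102.7, 74.9]
orientation: [1.227, 1.191, -1.169]
ft_force: [-1.8, 2.8, 0.8]
width: 40.0
```

```bash
python3 - <<'E'
from h import *
to([581,74,72])
import cv2
a=ctrl.get_image('side')[145:285,200:360,::-1]
cv2.imwrite('pics/s8.png',cv2.resize(cv2.convertScaleAbs(a,alpha=1.5),None,fx=4,fy=4,interpolation=cv2.INTER_CUBIC))
E
```

```text
t 9.9 pos [583.6 102.7  74.9] F [-1.8  2.8  0.8] w 40.0
[[ 0.039  0.999  0.009]
 [ 0.009  0.009 -1.   ]
 [-0.999  0.039 -0.009]]
tool delta [ 2.6 -3.  28.7]
```

View pics/s8.png

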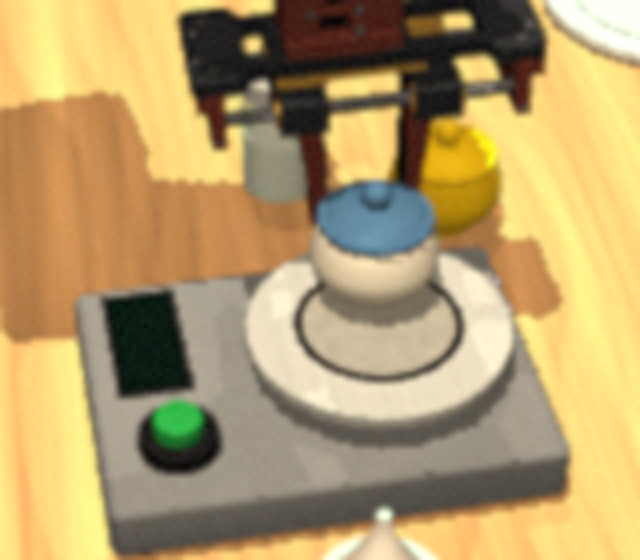

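Both fingers are in contact (about 3 N) and the pot is upright and sliding. Continuing slowly.

arm_command(deltas=[[0.001,-0.0005,0.002,0],[0.001,-0.0005,0.002,0],[0,-0.0005,0.002,0],[0,-0.0005,0.002,0],[0,0,0.002,0],[0,0,0.002,0],[0,0,0.002,0]])

```text
t: 10.65
ee_pos: [583.3, 88.2, 73.4]
orientation: [1.229, 1.189, -1.166]
ft_force: [0.8, 2.0, 2.0]
width: 40.3
```

```bash
python3 - <<'E'
from h import *
to([581,74,72])
import cv2
a=ctrl.get_image('side')[145:285,200:360,::-1]
cv2.imwrite('pics/s9.png',cv2.resize(cv2.convertScaleAbs(a,alpha=1.5),None,fx=4,fy=4,interpolation=cv2.INTER_CUBIC))
a=ctrl.get_image('top')[145:290,235:350,::-1]
cv2.imwrite('pics/t9.png',cv2.resize(a,None,fx=4,fy=4,interpolation=cv2.INTER_CUBIC))
E
```

```text
t 10.65 pos [583.3  88.2  73.4] F [0.8 2.  2. ] w 40.3
[[ 0.043  0.999  0.01 ]
 [ 0.01   0.009 -1.   ]
 [-0.999  0.043 -0.01 ]]
tool delta [ 1.2 -2.5 14.2]
```

View pics/s9.png

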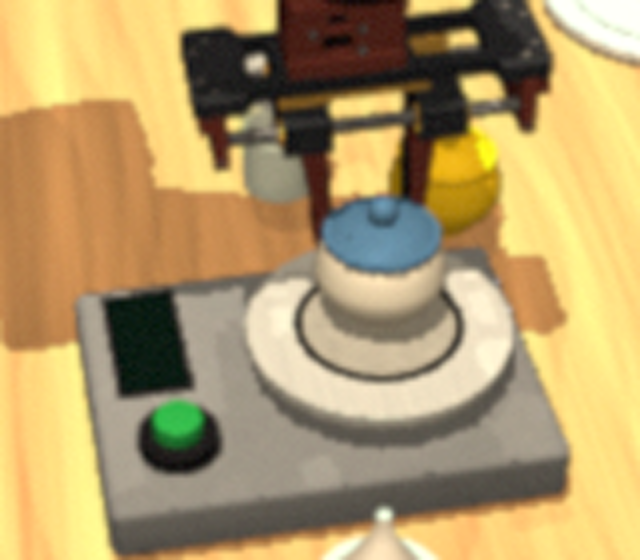

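View pics/t9.png

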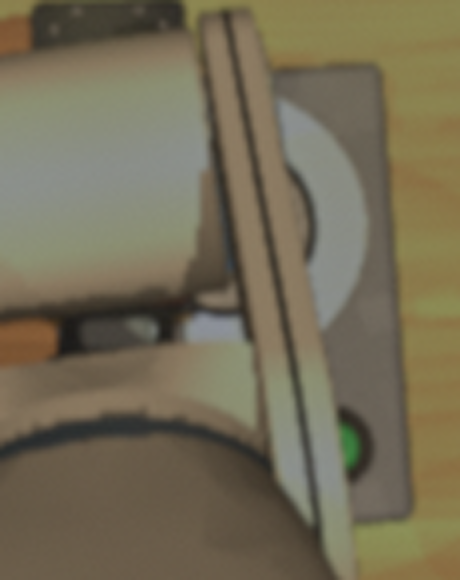

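```bash
python3 - <<'E'
from h import *
f=lambda p,z:ray('side',(p[0]+.5)/4-.5+200,(p[1]+.5)/4-.5+145,z).round(1)
for p in((372,187),(376,195),(383,209)):print(f(p,131.5))
print('lid',f((372,213),118),f((382,234),118))
print('ring now',f((379,327),64))
E
```

```text
[581.5  68.8 131.5]
[582.3  61.9 131.5]
[583.8  50.1 131.5]
lid [581.1  64.5 118. ] [583.1  46.9 118. ]
ring now [581.5  37.   64. ]
```

arm_command(deltas=[[0,-0.0008,0.002,0],[0,-0.0008,0.002,0],[0,-0.0008,0.002,0],[0,-0.0008,0.002,0],[0,-0.0005,0.002,0]])

```text
t: 11.25
ee_pos: [580.3, 77.4, 73.4]
orientation: [1.23, 1.188, -1.165]
ft_force: [1.0, 2.6, 1.2]
width: 40.4
```

```bash
python3 - <<'E'
from h import *
to([581,76,72])
import cv2
a=ctrl.get_image('side')[145:285,200:360,::-1]
cv2.imwrite('pics/s10.png',cv2.resize(cv2.convertScaleAbs(a,alpha=1.5),None,fx=4,fy=4,interpolation=cv2.INTER_CUBIC))
E
```

```text
t 11.25 pos [580.3  77.4  73.4] F [1.  2.6 1.2] w 40.4
[[ 0.044  0.999  0.01 ]
 [ 0.01   0.01  -1.   ]
 [-0.999  0.045 -0.009]]
tool delta [1.4 0.6 1.5]
```

View pics/s10.png

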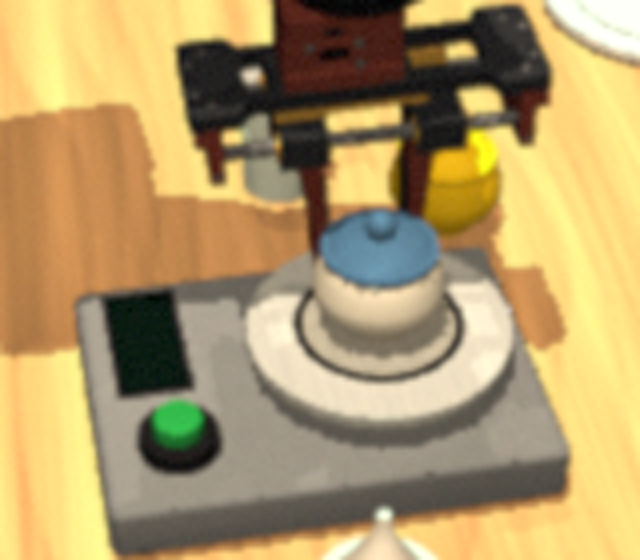

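arm_command(deltas=[[0,0,0.002,0],[0,0,0,0],[0,0,-0.003,0],[0,0,-0.006,0],[0,0,-0.02,0],[0,0,-0.03,0],[-0.03,0,-0.03,0],[-0.04,0,-0.03,0],[-0.04,0,0,0]])

```text
t: 12.2
ee_pos: [568.2, 195.3, 179.1]
orientation: [1.219, 1.195, -1.183]
ft_force: [1.0, -0.1, 0.2]
width: 40.3
```

```bash
python3 - <<'E'
from h import *
st()
import cv2
a=ctrl.get_image('side')[165:285,210:350,::-1]
cv2.imwrite('pics/s11.png',cv2.resize(cv2.convertScaleAbs(a,alpha=1.5),None,fx=5,fy=5,interpolation=cv2.INTER_CUBIC))
a=ctrl.get_image('top')[145:290,235:350,::-1]
cv2.imwrite('pics/t11.png',cv2.resize(cv2.convertScaleAbs(a,alpha=1.5),None,fx=4,fy=4,interpolation=cv2.INTER_CUBIC))
E
```

```text
t 12.2 pos [568.2 195.3 179.1] F [ 1.  -0.1  0.2] w 40.3
[[ 0.027  1.     0.007]
 [ 0.003  0.007 -1.   ]
 [-1.     0.027 -0.003]]
```

View pics/s11.png

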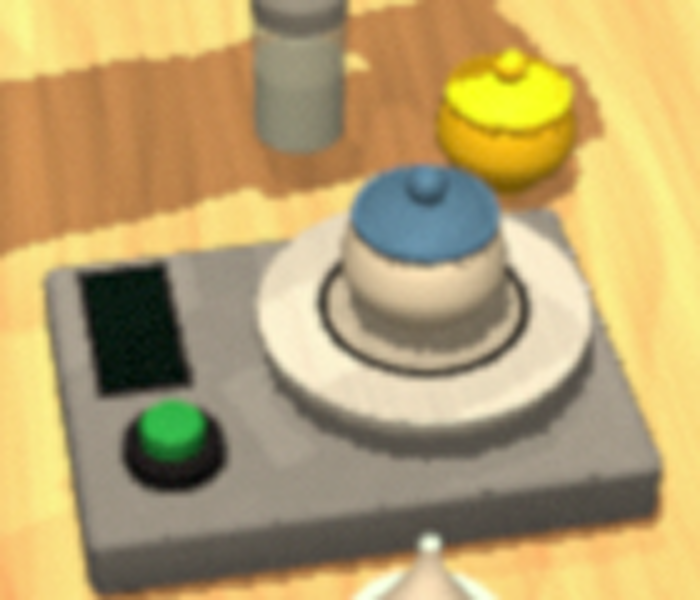

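View pics/t11.png

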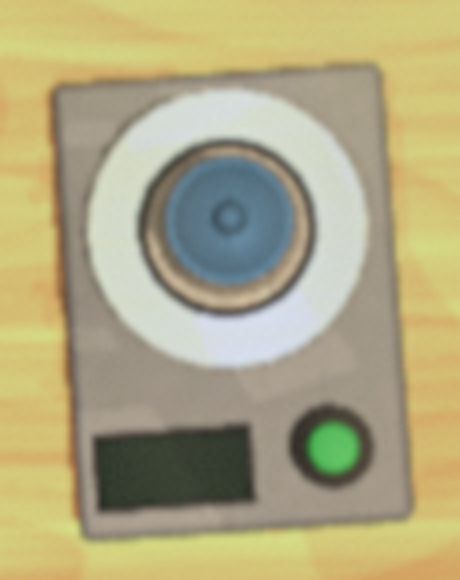

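```bash
python3 - <<'E'
from h import *
print('knob top',tc(230,216,129).round(1),tc(230,216,131.5).round(1),'lid',tc(230,219,115).round(1),'side knob',sc(428,183,131.5).round(1))
print('ring',tc(228,227,65).round(1))
P=tc(228,227,65);print([ (np.array(proj('top',P+[0,0,64]))-[234.6,144.6])*4])
E
```

```text
knob top [580.3  36.1 129. ] [580.   36.1 131.5] lid [580.1  36.1 115. ] side knob [580.9  36.5 131.5]
ring [580.7  36.8  65. ]
[array([228.59595486, 215.2391177 ])]
```

The pot is centred within about 1 mm and upright: knob at top crop (230,216), against (228.6,215.2) expected. Now for the key: I'll close the fingers and turn the gripper 90° so its long body stays clear of the pot.

arm_command(deltas=[[-0.01,0,0,-0.145],[0,0,0,-0.145],[0,0,0,-0.145],[0,0,0,-0.145],[0,0,0,-0.145],[0,0,0,-0.145],[0,0,0,-0.145],[0,0,0,-0.145],[0,0,0,-0.145],[0,0,0,-0.145]], hand=0.0)

```text
t: 13.3
ee_pos: [565.8, 193.2, 186.7]
orientation: [0.052, 1.544, -0.052]
ft_force: [-0.2, -0.9, -0.4]
width: 0.4
```

```bash
python3 - <<'E'
from h import *
to([471.5,-13,185])
E
```

```text
t 13.3 pos [565.8 193.2 186.7] F [-0.2 -0.9 -0.4] w 0.4
[[ 0.026  0.066  0.997]
 [-0.001  0.998 -0.066]
 [-1.     0.001  0.026]]
tool delta [  -0.6 -211.9  -80.5]
```

arm_command(deltas=[[-0.002,-0.033,-0.0125,-0.03],[0,-0.033,-0.0125,-0.03],[0,-0.033,-0.0125,0],[0,-0.033,-0.0125,0],[0,-0.033,-0.0125,0],[0,-0.02,-0.01,0],[0,0,0,0],[0,0,0,0]])

```text
t: 14.1
ee_pos: [482.7, 3.3, 180.1]
orientation: [-0.004, 1.555, -0.001]
ft_force: [-0.9, 0.8, 0.4]
width: 0.5
```

```bash
python3 - <<'E'
from h import *
to([471.5,-13,100])
E
```

```text
t 14.1 pos [482.7   3.3 180.1] F [-0.9  0.8  0.4] w 0.5
[[ 0.016 -0.002  1.   ]
 [-0.003  1.     0.002]
 [-1.    -0.003  0.016]]
tool delta [ 80.  -16.  -12.5]
```

arm_command(deltas=[[0,-0.008,-0.006,0],[0,-0.007,-0.005,0],[0.03,0,0,0],[0.03,0,0,0],[0.02,0,0,0],[0,0,0,0]])

```text
t: 14.7
ee_pos: [474.3, -11.0, 98.2]
orientation: [-0.008, 1.551, 0.003]
ft_force: [-0.2, 0.3, -0.0]
width: 0.6
```

```bash
python3 - <<'E'
from h import *
to([471.5,-13,58])
import cv2
a=ctrl.get_image('side')[145:285,190:350,::-1]
cv2.imwrite('pics/s12.png',cv2.resize(cv2.convertScaleAbs(a,alpha=1.5),None,fx=4,fy=4,interpolation=cv2.INTER_CUBIC))
E
```

```text
t 14.7 pos [474.3 -11.   98.2] F [-0.2  0.3 -0. ] w 0.6
[[ 0.019 -0.007  1.   ]
 [-0.004  1.     0.007]
 [-1.    -0.004  0.019]]
tool delta [40.2 -1.9 -3.6]
```

View pics/s12.png

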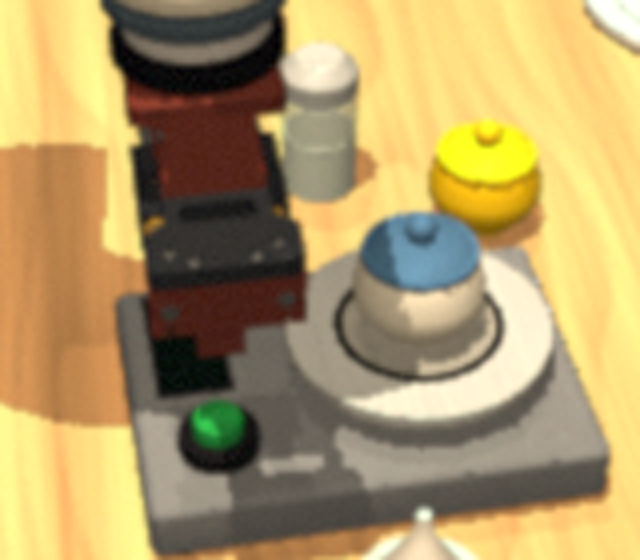

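arm_command(deltas=[[0.012,-0.002,-0.004,0],[0.012,0,0,0],[0.009,0,0,0],[0,0,0,0]])

```text
t: 15.15
ee_pos: [474.8, -12.8, 68.1]
orientation: [-0.01, 1.544, 0.003]
ft_force: [-0.6, -0.5, 0.6]
width: 0.6
```

```bash
python3 - <<'E'
from h import *
to([471.5,-13,55])
import cv2
a=ctrl.get_image('side')[145:285,190:350,::-1]
cv2.imwrite('pics/s13.png',cv2.resize(cv2.convertScaleAbs(a,alpha=1.5),None,fx=4,fy=4,interpolation=cv2.INTER_CUBIC))
E
```

```text
t 15.15 pos [474.8 -12.8  68.1] F [-0.6 -0.5  0.6] w 0.6
[[ 0.027 -0.008  1.   ]
 [-0.004  1.     0.008]
 [-1.    -0.004  0.027]]
tool delta [13.1 -0.1 -3.6]
```

View pics/s13.png

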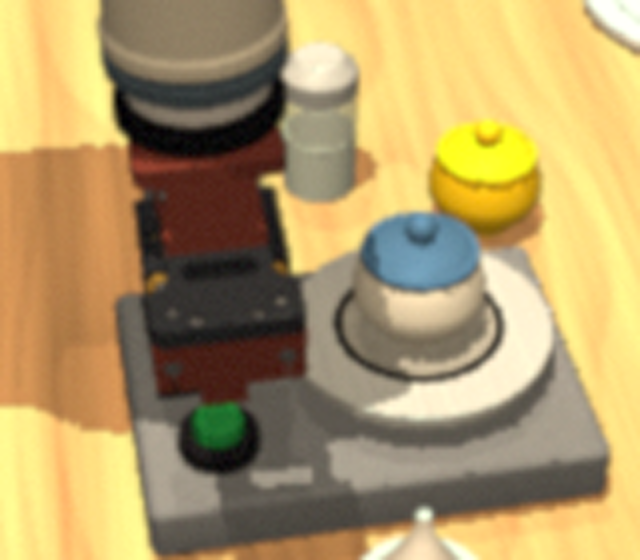

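arm_command(deltas=[[0.004,0,-0.003,0],[0.003,0,-0.001,0]])

```text
t: 15.4
ee_pos: [472.3, -12.9, 62.2]
orientation: [-0.01, 1.541, 0.003]
ft_force: [-0.3, -0.0, 0.5]
width: 0.3
```

arm_command(deltas=[[0.002,0,0,0],[0.002,0,0,0]])

```text
t: 15.6
ee_pos: [472.4, -12.9, 58.1]
orientation: [-0.01, 1.541, 0.003]
ft_force: [-0.2, -0.1, -0.8]
width: 0.6
```

arm_command(deltas=[[0.002,0,0,0]])

```text
t: 15.7
ee_pos: [472.6, -12.9, 56.0]
orientation: [-0.01, 1.54, 0.003]
ft_force: [-0.7, 0.3, -0.1]
width: 0.5
```

arm_command(deltas=[[0.002,0,0,0]])

```text
t: 15.8
ee_pos: [472.7, -12.9, 53.9]
orientation: [-0.01, 1.54, 0.003]
ft_force: [-1.1, -0.4, -0.9]
width: 0.3
```

arm_command(deltas=[[0.002,0,0,0]])

```text
t: 15.9
ee_pos: [472.8, -12.9, 51.8]
orientation: [-0.01, 1.54, 0.003]
ft_force: [-0.8, 0.4, 1.1]
width: 0.4
```

arm_command(deltas=[[0.002,0,0,0]])

```text
t: 16.0
ee_pos: [472.8, -13.0, 49.7]
orientation: [-0.01, 1.54, 0.003]
ft_force: [-1.6, 0.3, 2.1]
width: 0.8
```

arm_command(deltas=[[0.002,0,0,0]])

```text
t: 16.1
ee_pos: [472.8, -12.9, 47.6]
orientation: [-0.01, 1.541, 0.003]
ft_force: [-1.7, 0.8, 3.3]
width: 0.3
```

arm_command(deltas=[[0.002,0,0,0]])

```text
t: 16.2
ee_pos: [472.9, -13.0, 46.1]
orientation: [-0.01, 1.541, 0.003]
ft_force: [-7.4, -0.0, 37.3]
width: 0.7
```

Spring force rose from z ≈ 52 and hit a hard stop at 46, about 6 mm of travel, so the key is fully down. Releasing.

arm_command(deltas=[[-0.003,0,0,0],[-0.006,0,0,0],[-0.02,0,0,0],[-0.04,0,0,0],[-0.05,0,0,0],[-0.05,0,-0.02,0],[0,0,-0.03,0],[0,0,-0.03,0],[0,0,0,0],[0,0,0,0]])

```text
t: 17.2
ee_pos: [389.0, -13.1, 216.9]
orientation: [-0.01, 1.536, 0.003]
ft_force: [-0.4, -0.1, -0.3]
width: 0.4
```

```bash
python3 - <<'E'
from h import *
st()
import cv2
a=ctrl.get_image('side')[145:360,190:350,::-1]
cv2.imwrite('pics/s14.png',cv2.resize(cv2.convertScaleAbs(a,alpha=1.5),None,fx=2.7,fy=2.7,interpolation=cv2.INTER_CUBIC))
a=ctrl.get_image('top')[145:290,235:350,::-1]
cv2.imwrite('pics/t14.png',cv2.resize(cv2.convertScaleAbs(a,alpha=1.5),None,fx=4,fy=4,interpolation=cv2.INTER_CUBIC))
E
```

```text
t 17.2 pos [389.  -13.1 216.9] F [-0.4 -0.1 -0.3] w 0.4
[[ 0.035 -0.009  0.999]
 [-0.005  1.     0.009]
 [-0.999 -0.005  0.035]]
```

View pics/s14.png

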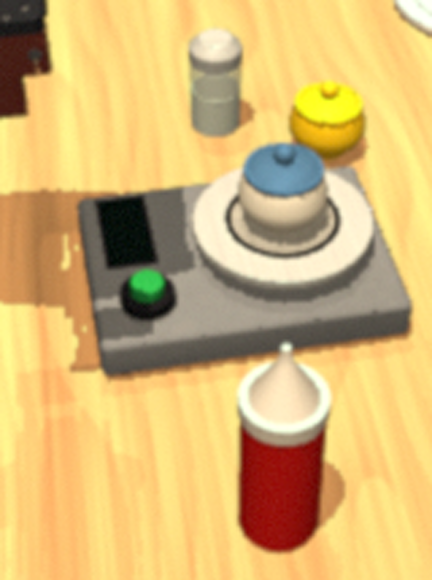

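View pics/t14.png

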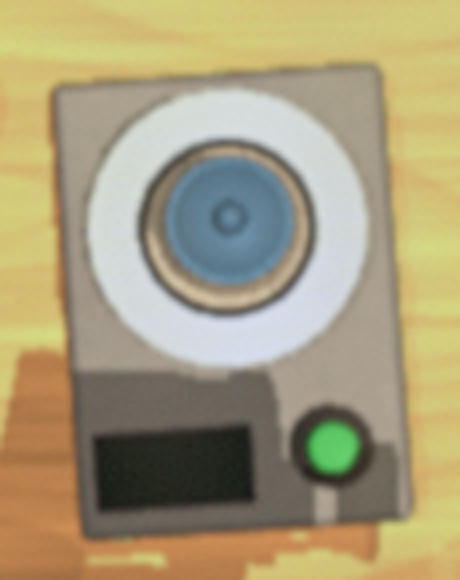

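The pot is still centred (knob at crop (230,216)), the key is back up, the bystanders haven't moved and the arm is clear.

```bash
python3 -c "
from workcell import ctrl
print(ctrl.close_job())"
```

```text
the job is handed in; nothing more can be done
None
```

The pot now stands upright on the centre of the platform, and the green key was pressed fully down and came back up. I handed the job in at about 17 s of the 54 s allowed.

- **Pot:** I pushed it about 31 mm with two spread fingertips at or just below its belly, slowly, with 2–3 N. The last top picture shows it about 1 mm from the platform centre, with its belly wholly inside the dark ring. The side picture taken just before the key press agreed.
- **Key:** The force was about 1–3 N over roughly 6 mm, then the key hit its stop and the force jumped to 37 N for a moment. The last pictures show it back up, the arm clear, no force on the tool, and the shaker, squeeze bottle and yellow pot where they were.
- **Reported tool height disagreed:** The true fingertip height was about 33 mm above what the reported pose and `ctrl.nose_length` imply. The pictures showed this, and a touch on bare counter (about 22 N) confirmed it. I corrected all heights for it.

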